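# Seat the drawer pull's rose on its locating pin

## Robot

A 6-joint arm with a two-finger parallel gripper is mounted at the origin on the work surface. World frame = base frame: x ahead of the robot, y to its left, z up, the work surface at z = 0. Lengths are in m, angles in rad, forces in N, time in s.
With the tool pointing down it reaches from about 0.25 to 0.725 m from the base axis. Payload 4 kg.
Tool frame: the origin (TCP) lies on the centre line of the jaws, within the pads' length; the fingertips stand 25 mm ahead of it and the grasp point (between the pads) lies 6 mm ahead of it; z points along the fingers, x is the direction in which the jaws open and shut, and the axes are right-handed (so a half turn about z gives the same grasp; the last joint's range is limited). The gripper opens to 85 mm and grips with 20 to 120 N. Pads are 22 mm wide; open, the fingers measure 114 mm over their backs; the gripper's body (76 mm by 85 mm) begins 54 mm behind the grasp point. The pads swing forward as they close: fully open they stand 13 mm farther back than shut.
Start: joints at [-1.221, 0.241, 0.005, 1.335, 0, 1.571], TCP at [0.171, -0.47, 0.256] pointing down, gripper open.
Joint ranges: [-2.72, 2.72], [-1.05, 1.87], [-1.09, 1.28], [-1.99, 2.15], [-1.42, 1.44], [-3.14, 3.14]. Speed limits (rad/s): [2.79, 2.79, 3.14, 3.14, 3.14, 3.14].

## Interface

Orientations are given as a unit quaternion [x, y, z, w].
In Python, from workcell import bot, imaging, order gives the robot as it stands.
- The arm moves only by the tool carry_out, never from a script. Its argument "moves" is a list of rows, each a list of 5 numbers: the shift along the tool's x, y, z scaled (see below), then the turn about the tool's z scaled (see below), then the opening, from -1 (shut) to 1 (fully open). In form: [[tx, ty, tz, roll, hand], ...]. A call has 1 to 20 rows; each row is the pose to reach, as a shift and turn from the pose commanded when the call began, along the tool's axes at that moment; what a row does not reach only later rows make up. The controller multiplies each number of a shift by 0.1 m and each number of a turn by 90 degrees. A row lasts 1/10 s, in which the tool goes at most 50 mm and 8.59 degrees, less where a joint would pass 70% of its speed; a pose out of reach is approached as far as the arm can. A call with a number of a shift or a turn outside -1 to 1 is refused whole. A call with a gripper value outside its range is refused whole. The fingers move at their own pace and stop on an object; the grip force is fixed at half the most. Time passes only in rows, so rows that repeat a pose let the fingers close. It gives the time, the measured TCP pose, the force and the opening at its end, in the units of the state.
- bot.get_obs(): the state, without advancing time (a new reading comes with each control period).
- imaging.camera(name): name is "scene" or "top" or "wrist"; returns the picture (420x560x3 uint8, red, green, blue); there is no depth.
- imaging.camera_model(name): a dict with "fovy" (degrees; the focal length in pixels is half the picture's height over the tangent of half this angle, whatever the lens; pixels are square), "cx", "cy" (the principal point, pixels), "dist" ([k1, k2, p1, p2, k3] as OpenCV has them; the pictures are not rectified), "eye" and "rotation" of the camera in the world. Camera axes: x right, y up, looking along -z (the intrinsics and any distortion apply to the point x, -y, -z); pixel columns grow to the right and rows downward; lengths in m; the calibration is good to about 2 mm. A picture is of the moment at which its call begins: read the wrist's pose just before it. camera_model takes no time and is no camera call; for the wrist camera it gives the pose at the moment of the call.
- order.job_done(): hands the job in, once; it reports no verdict.
The state is a dict: "clock": time; "joint_pos": joint angles; "joint_vel": joint speeds; "tau": joint torques, N m; "eef_pos": TCP position; "tool_rot": TCP orientation; "ft_force": force on the tool from outside, world axes, zero at the start; "ft_torque": the same for the moment, N m; "grip_width": finger opening in m.
Only numpy, scipy, OpenCV 4.12 (cv2) and the standard library are available. Lean on these libraries where they do the work, as an engineer would, in place of code of your own. Each camera call takes 0.05 s, during which the arm holds its last target.

## Task

A drawer front lies on the hall table with the round rose of its pull standing proud on its screw. Push the rose's small knob round with a fingertip until the notch in the rim stands over the brass pin, then press the rose down until it is fully home, flat on the wood, and take the hand away. Do not pull the rose up or lift anything, and leave everything else where it stands.

Things in the scene. Friction and masses are not known exactly. Their poses are not given: they have to be found in the camera images.
- drawer_front: taupe wooden drawer front fixed face up on the table, 160 mm (its x) by 380 mm (its y) by 20 mm thick, with a cane panel at either end; origin at the centre of its underside, z up; its top face is 20 mm above the table. The rose's vertical axis stands over the origin
- rose: satin steel disc, 80 mm across, 10 mm thick, flat on top (1 mm high boss, 24 mm across, at its centre) save for the knob. Turns either way without end on the screw, with about 0.05 N m of friction, and stays where left. Origin on the axis at the underside, z up; its notch is on its own +x. At the start its underside is 29 mm above the table, just over the pin; it can sink only with the notch over the pin
- rose_sleeve (a joint): how far the rose has been pressed down its screw, in m: 0 at the start, 0.009 when fully home with its underside flat on the wood; negative when pulled up. It moves stiffly (about 6 N of friction, no spring) and stays where it is left; with the notch off the pin it stops on the pin after 1 to 2 mm
- rose_notch (a point): middle of the notch's open mouth: on the rim, 40 mm from the axis, on the rose's own +x, level with the disc's top face. The notch is a radial slot 15 mm wide, open at the rim and cut in to 32.5 mm from the axis
- rose_knob (a point): centre of the flat top of the small dark polished upright round knob fixed on the rose's top face opposite the notch: 18 mm across, standing 24 mm above the disc's top face, its axis 26 mm from the rose's axis on the rose's own -x side
- pin_tip (a point): tip of the fixed upright brass locating pin with a rounded head, 10 mm across, standing 8 mm above the drawer front, 41 mm from the rose's axis on the drawer front's own +x side; more than half of it shows outside the rim
- spare_knob: loose dark mushroom-shaped drawer knob standing on the drawer front's +y cane panel, 32 mm across, 29 mm high; origin under its foot; leave alone
- collar: loose brass collar lying on the drawer front's -y cane panel, 34 mm across, 8 mm high; origin at the centre of its underside; leave alone
- screwdriver: loose screwdriver, 190 mm, lying on the table on the -y side of the drawer front; leave alone
- screw_jar: loose glass jar with a steel lid, 56 mm across, 65 mm high, beside the drawer front; origin under its centre; leave alone
- shell: loose cream sea shell, 74 mm across, 68 mm high, beside the drawer front; origin under its centre; leave alone
- candle: loose candle in a white pot, 68 mm across, 57 mm high (67 mm with its wick), beside the drawer front; origin under its centre; leave alone

How it is judged:
At the end, for the whole second after the job is handed in: The rose is at least 7.5 mm of its 9 mm down (home on the wood), its notch within 4.5 mm of the pin, at rest; every bystander is within 20 mm of where it stood (horizontal distance between rose_notch and pin_tip below 0.0045 m and value of joint rose_sleeve above 0.0075 m and angular speed of rose below 0.1 rad/s and distance of each of spare_knob, collar, screwdriver, screw_jar, shell, candle from where it was at the start of the episode below 0.02 m); the robot touches nothing.
It fails at once if the rose is pulled up its screw by more than 3 mm (value of joint rose_sleeve below -0.003 m).
It fails at once if something else is lifted, tipped or pushed more than 20 mm from its place (distance of any of spare_knob, collar, screwdriver, screw_jar, shell, candle from where it was at the start of the episode above 0.02 m or angle between any of spare_knob, collar, screwdriver, screw_jar, shell, candle's own z axis and vertical above 0.4 rad).
It also fails if it takes over 64 s, if anything falls off the work surface, if the arm or the gripper's body presses on something with over 40 N, if the wrist force passes 120 N, or if a joint passes its speed limit or range.

## Working session

There is one attempt and no reset: what is moved stays moved. The work goes in short steps, Python scripts to look and compute and a tool call to move; the robot and the scene stay as the last step left them, time stands still between calls to the robot, and variables do not carry over. Pictures are saved under pics/ and viewed, and the job is handed in when it is done.

Besides the shell and the picture viewer there is one more tool, called as name(argument=value, ...) on one line, values as JSON. carry_out: Moves the arm, as the interface text tells. Its arguments: {"type":"object","properties":{"moves":{"type":"array","items":{"type":"array","items":{"type":"number","minimum":-1,"maximum":1}}}},"required":["moves"]}

```bash
mkdir -p pics; python3 - <<'E'
from workcell import bot, imaging, order
import cv2
o=bot.get_obs(); print({k:o[k] for k in ('clock','eef_pos','tool_rot','ft_force','grip_width')})
for n in ('scene','top','wrist'):
    print(n,imaging.camera_model(n)); cv2.imwrite(f'pics/{n}0.png',imaging.camera(n)[:,:,::-1])
E
```

```text
{'clock': 0.0, 'eef_pos': array([ 0.17116248, -0.46917593,  0.2553961 ]), 'tool_rot': array([ 8.19370589e-01, -5.73263238e-01, -8.56583669e-04, -6.02585310e-04]), 'ft_force': array([0.8772338 , 0.27179314, 0.33915297]), 'grip_width': 0.08560634304876266}
scene {'fovy': 42.47270858690419, 'cx': 275.27042020539693, 'cy': 207.20757257865208, 'dist': array([-0.1266991,  0.       ,  0.       ,  0.       ,  0.       ]), 'eye': array([1.17124388, 0.60339362, 1.10875875]), 'rotation': array([0.13455131, 0.31397993, 0.85876455, 0.38188479])}
top {'fovy': 46.10326696219121, 'cx': 281.09978573346, 'cy': 216.9696497145563, 'dist': array([-0.15544079,  0.        ,  0.        ,  0.        ,  0.        ]), 'eye': array([0.15212928, 0.00401704, 1.64254085]), 'rotation': array([ 0.07498405, -0.07600512, -0.6909842 ,  0.71494157])}
wrist {'fovy': 68.44591436675672, 'cx': 277.78054475642347, 'cy': 211.07569311962573, 'dist': array([-0.03222381,  0.        ,  0.        ,  0.        ,  0.        ]), 'eye': array([ 0.25076861, -0.44210373,  0.37332604]), 'rotation': array([-0.13602285,  0.0951929 , -0.56543323,  0.80791173])}
```

View pics/scene0.png

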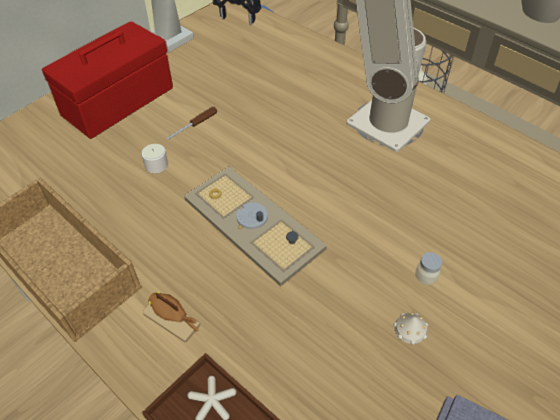

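View pics/top0.png

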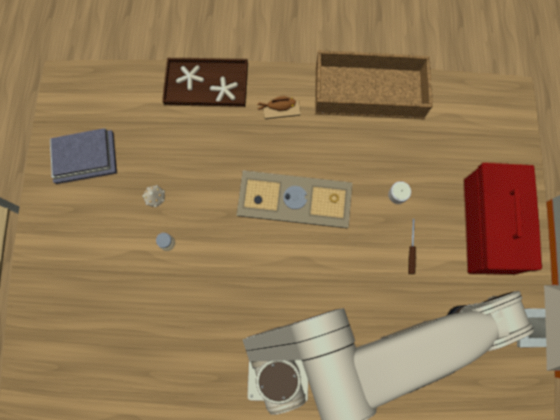

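View pics/wrist0.png

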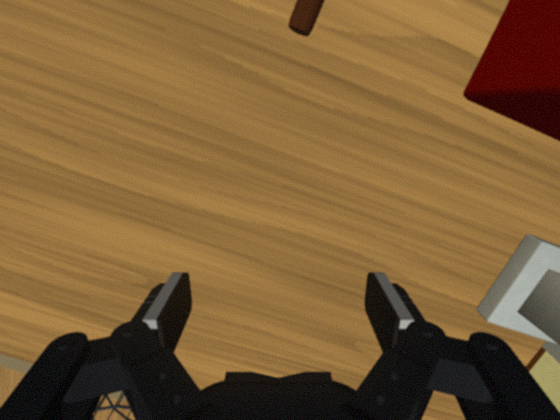

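The drawer front is at about (295,199) in the top view and (254,224) in the scene view. The dark knob shows at top (287,197) and scene (260,216). Next I'll write the ray helpers and zoom in.

```bash
cat > h.py <<'E'
import numpy as np, cv2
from scipy.spatial.transform import Rotation as R
def K(m,h=420):
    f=h/2/np.tan(np.radians(m['fovy'])/2); return np.array([[f,0,m['cx']],[0,f,m['cy']],[0,0,1]])
def ray(m,px):
    p=cv2.undistortPoints(np.array(px,float).reshape(-1,1,2),K(m),m['dist'])[:,0]
    d=np.c_[p[:,0],-p[:,1],-np.ones(len(p))]
    return R.from_quat(m['rotation']).apply(d)
def onz(m,px,z):
    d=ray(m,px); return m['eye']+d*((z-m['eye'][2])/d[:,2])[:,None]
def proj(m,P):
    c=R.from_quat(m['rotation']).inv().apply(np.atleast_2d(P)-m['eye'])*[1,-1,-1]
    return cv2.projectPoints(c.reshape(-1,1,3),np.zeros(3),np.zeros(3),K(m),m['dist'])[0][:,0]
E
python3 - <<'E'
from workcell import imaging
from h import *
mt=imaging.camera_model('top');ms=imaging.camera_model('scene')
a=cv2.imread('pics/top0.png')[160:240,230:360]; b=cv2.imread('pics/scene0.png')[160:290,175:335]
cv2.imwrite('pics/tz.png',cv2.resize(a,None,fx=6,fy=6,interpolation=2)); cv2.imwrite('pics/sz.png',cv2.resize(b,None,fx=4.5,fy=4.5,interpolation=2))
print('rose',onz(mt,[[295,197]],.039),onz(ms,[[251,215]],.039))
print('knob',onz(mt,[[287,197]],.063),onz(ms,[[260,216]],.063))
print('corners',onz(mt,[[244,173],[352,181],[348,226],[239,217]],.02))
E
```

```text
rose [[ 0.57067699 -0.03673104  0.039     ]] [[ 0.57467533 -0.03445567  0.039     ]]
knob [[ 0.56348405 -0.00968378  0.063     ]] [[ 0.57540428 -0.00119574  0.063     ]]
corners [[ 0.6547859   0.14026414  0.02      ]
 [ 0.6394562  -0.23155544  0.02      ]
 [ 0.48136573 -0.21828374  0.02      ]
 [ 0.49962548  0.1492976   0.02      ]]
```

View pics/tz.png

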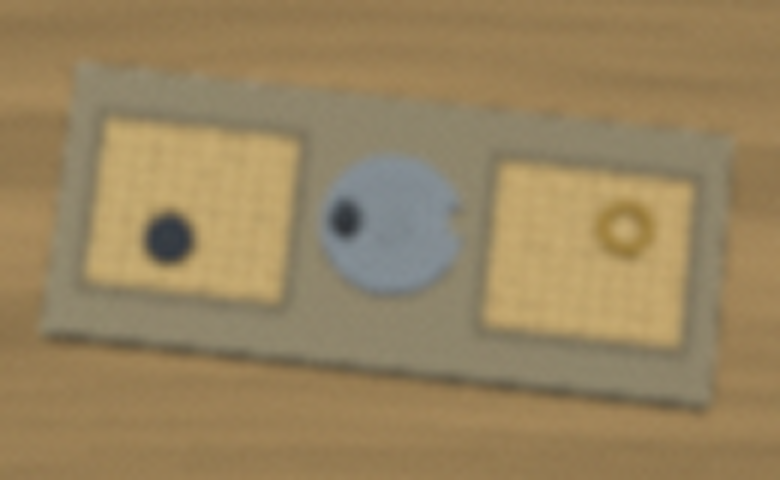

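View pics/sz.png

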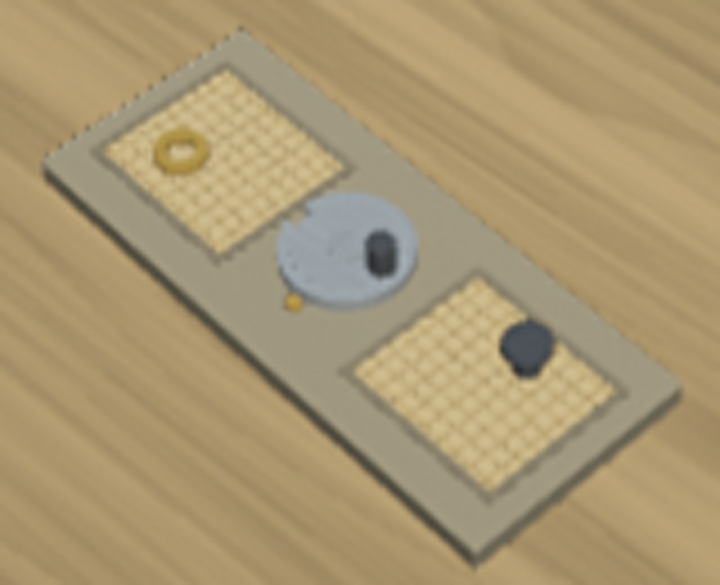

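```bash
cat >> h.py <<'E'
def go(o,tgt,yaw=None):
    Rt=R.from_quat(o['tool_rot']); s=Rt.inv().apply(np.array(tgt)-o['eef_pos'])/.1
    x=Rt.apply([1,0,0]); y0=np.degrees(np.arctan2(x[1],x[0]))
    r=0 if yaw is None else -((yaw-y0+180)%360-180)/90
    print('pos',o['eef_pos'].round(4),'yaw',y0.round(2),'q6',o['joint_pos'][5].round(2),'t',o['clock'],'F',o['ft_force'].round(1)); print('shift',s.round(3),'roll',round(r,3))
E
python3 - <<'E'
from workcell import bot,imaging
from h import *
o=bot.get_obs(); go(o,[.57,-.036,.25],90)
m=imaging.camera_model('wrist'); Rt=R.from_quat(o['tool_rot'])
print('cam in tool',Rt.inv().apply(m['eye']-o['eef_pos']), Rt.inv().apply(R.from_quat(m['rotation']).apply([0,0,-1])))
E
```

```text
pos [ 0.1712 -0.4693  0.2556] yaw -69.96 q6 1.57 t 0.15 F [-0.2 -0.2 -1.2]
shift [-2.704 -5.231  0.06 ] roll -1.777
cam in tool [ 0.00156237 -0.08407548 -0.11782667] [0.00170487 0.32743054 0.94487371]
```

carry_out(moves=[[-0.25,-0.5,0,-0.1,-1],[-0.5,-1,0,-0.2,-1],[-0.5,-1,0,-0.3,-1],[-0.5,-1,0,-0.4,-1],[-0.5,-1,0,-0.5,-1],[-0.5,-1,0,-0.6,-1],[-0.5,-1,0,-0.7,-1],[-0.5,-1,0,-0.8,-1],[-0.5,-1,0,-0.88,-1],[-0.5,-1,0,-0.88,-1]])

```text
clock: 1.15
eef_pos: [0.248, -0.3883, 0.256]
tool_rot: [0.997, 0.082, -0.0, -0.0]
ft_force: [-0.0, -0.2, 0.7]
grip_width: -0.0002
```

```bash
python3 - <<'E'
from workcell import bot
from h import *
go(bot.get_obs(),[.52,-.036,.25],90)
E
```

```text
pos [ 0.248  -0.3883  0.256 ] yaw 9.43 q6 0.4 t 1.15 F [-0.  -0.2  0.7]
shift [ 3.26  -3.029  0.061] roll -0.895
```

carry_out(moves=[[0.3,-0.3,0,0,-1],[0.65,-0.65,0,0,-1],[1,-1,0,0,-1]])

```text
clock: 1.45
eef_pos: [0.3311, -0.2727, 0.256]
tool_rot: [0.997, 0.079, -0.0, -0.0]
ft_force: [1.4, 0.5, -0.6]
grip_width: 0.0002
```

carry_out(moves=[[0.3,-0.3,0,0,-1],[0.65,-0.65,0,0,-1],[1,-1,0,0,-1]])

```text
clock: 1.75
eef_pos: [0.4141, -0.1573, 0.2562]
tool_rot: [0.997, 0.08, 0.0, 0.0]
ft_force: [0.2, 0.3, -0.9]
grip_width: -0.0002
```

carry_out(moves=[[0.3,-0.3,0,-0.09,-1],[0.65,-0.65,0,-0.18,-1],[1,-1,0,-0.27,-1],[1,-1,0,-0.36,-1],[1,-1,0,-0.45,-1],[1,-1,0,-0.54,-1],[1,-1,0,-0.63,-1],[1,-1,0,-0.72,-1],[1,-1,0,-0.81,-1],[1,-1,0,-0.895,-1],[1,-1,0,-0.895,-1]])

```text
clock: 2.85
eef_pos: [0.4959, -0.0442, 0.2559]
tool_rot: [0.708, 0.706, -0.0, -0.0]
ft_force: [-0.5, 0.2, 0.4]
grip_width: 0.0001
```

```bash
python3 - <<'E'
from workcell import bot,imaging
from h import *
go(bot.get_obs(),[.57,-.036,.25],90)
cv2.imwrite('pics/w1.png',imaging.camera('wrist')[:,:,::-1])
import json; m=imaging.camera_model('wrist'); json.dump({k:np.array(v).tolist() for k,v in m.items()},open('w1.json','w'))
E
```

```text
pos [ 0.4959 -0.0442  0.2559] yaw 89.78 q6 -0.08 t 2.85 F [-0.5  0.2  0.4]
shift [0.085 0.741 0.059] roll -0.002
```

View pics/w1.png

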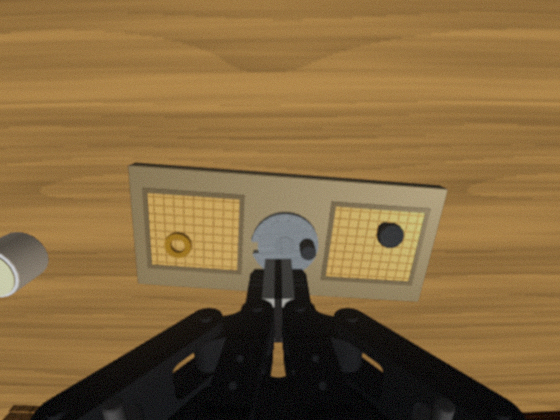

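The drawer front fills the middle of the wrist picture, with the rose at about (285,243) and the knob at (308,250). The fingers hide the pin, so I'll step aside and get closer.

carry_out(moves=[[0.4,0.2,0.25,0,-1],[0.8,0.4,0.5,0,-1],[0.8,0.4,0.5,0,-1],[0.8,0.4,0.5,0,-1]])

```text
clock: 3.3
eef_pos: [0.5358, 0.0365, 0.205]
tool_rot: [0.708, 0.706, -0.001, -0.001]
ft_force: [-0.0, -0.8, 0.9]
grip_width: 0.0003
```

```bash
python3 - <<'E'
from workcell import bot,imaging
from h import *
import json
m=imaging.camera_model('wrist'); json.dump({k:np.array(v).tolist() for k,v in m.items()},open('w2.json','w'))
cv2.imwrite('pics/w2.png',imaging.camera('wrist')[:,:,::-1])
E
```

```text
(no output)
```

View pics/w2.png

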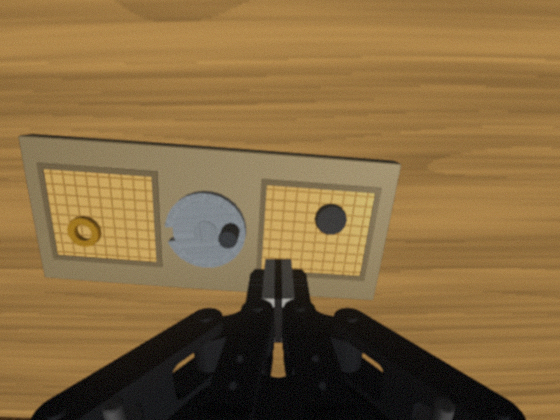

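```bash
python3 - <<'E'
from h import *
import json
from workcell import imaging
m=json.load(open('w2.json')); m={k:np.array(v) if isinstance(v,list) else v for k,v in m.items()}
im=cv2.imread('pics/w2.png'); 
cv2.imwrite('pics/w2z.png',cv2.resize(im[170:290,140:270],None,fx=5,fy=5,interpolation=2))
hsv=cv2.cvtColor(im,cv2.COLOR_BGR2HSV)
mask=((im[:,:,0].astype(int)>im[:,:,2].astype(int)+5)&(im[:,:,0]>70)).astype(np.uint8)
mask[:, :150]=0; mask[:,260:]=0; mask[:170]=0; mask[300:]=0
mask=cv2.morphologyEx(mask,cv2.MORPH_CLOSE,np.ones((3,3)))
cs,_=cv2.findContours(mask,0,1); c=max(cs,key=cv2.contourArea); hull=cv2.convexHull(c)
P=onz(m,hull[:,0],.039)[:,:2]
# circle fit
A=np.c_[2*P,np.ones(len(P))]; s=np.linalg.lstsq(A,(P**2).sum(1),rcond=None)[0]; print('wrist rose c',s[:2],'r',np.sqrt(s[2]+s[0]**2+s[1]**2))
print('rough knob base/top',onz(m,[[229,236]],.063),'notch',onz(m,[[171,232]],.039))
mt=imaging.camera_model('top');ms=imaging.camera_model('scene')
for n,mm,b in (('top',mt,(180,215,280,310)),('scene',ms,(195,232,230,272))):
    i=cv2.imread(f'pics/{n}0.png').astype(int); k=((i[:,:,0]>i[:,:,2]+8)&(i[:,:,0]>100)).astype(np.uint8)
    z=np.zeros_like(k); z[b[0]:b[1],b[2]:b[3]]=k[b[0]:b[1],b[2]:b[3]]
    cs,_=cv2.findContours(z,0,1); c=cv2.convexHull(max(cs,key=cv2.contourArea)); P=onz(mm,c[:,0],.039)[:,:2]
    A=np.c_[2*P,np.ones(len(P))]; s=np.linalg.lstsq(A,(P**2).sum(1),rcond=None)[0]; print(n,s[:2],np.sqrt(s[2]+s[0]**2+s[1]**2))
print('pin',onz(ms,[[175+293/4.5,160+302/4.5]],.026))
# drawer corners from tz.png zoom
print('corners',onz(mt,np.array([[80,65],[732,133],[710,407],[42,336]])/6+[230,160],.02))
E
```

```text
wrist rose c [ 0.57017811 -0.03835871] r 0.039313359929729466
rough knob base/top [[ 0.56520328 -0.01052929  0.063     ]] notch [[ 0.57122963 -0.07274366  0.039     ]]
top [ 0.57070052 -0.03606376] 0.03664377258071335
scene [ 0.57276484 -0.03466893] 0.038881493606478135
pin [[ 0.61447849 -0.03534239  0.026     ]]
corners [[ 0.662501    0.14296236  0.02      ]
 [ 0.63528132 -0.23155446  0.02      ]
 [ 0.47512022 -0.2194453   0.02      ]
 [ 0.5028348   0.15622177  0.02      ]]
```

View pics/w2z.png

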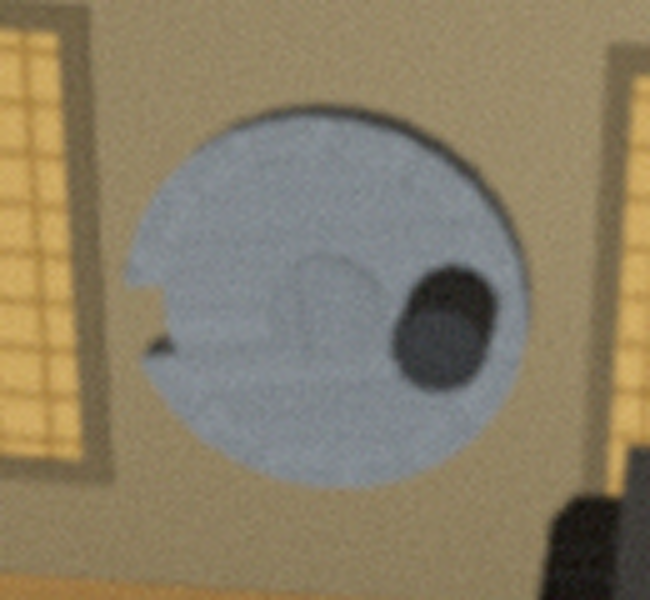

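```bash
python3 - <<'E'
from h import *
import json
m=json.load(open('w2.json')); m={k:np.array(v) if isinstance(v,list) else v for k,v in m.items()}
k=onz(m,[[228.2,240]],.063)[0]; n=onz(m,[[167.6,233.6]],.039)[0]; b=onz(m,[[140+340/5,170+306/5]],.04)[0]
print(k,n,b,np.degrees(np.arctan2(*(k-n)[[1,0]])),np.linalg.norm((k-n)[:2]))
# drawer corners top face in wrist picture
im=cv2.imread('pics/w2.png')
P=onz(m,[[22,137],[398,163],[374,298],[45,277]],.02); print(P.round(4))
for a,c in ((0,1),(3,2)): d=P[c]-P[a]; print(np.degrees(np.arctan2(-d[0],d[1])))
for a,c in ((0,3),(1,2)): d=P[c]-P[a]; print(np.degrees(np.arctan2(d[1],d[0])))
print(P.mean(0))
E
```

```text
[ 0.56921035 -0.01149109  0.063     ] [ 0.57296368 -0.07638947  0.039     ] [ 0.56999128 -0.03521288  0.04      ] 93.30995043886196 0.06500682758419432
[[ 0.4782 -0.2172  0.02  ]
 [ 0.5059  0.1533  0.02  ]
 [ 0.6623  0.1449  0.02  ]
 [ 0.6351 -0.2333  0.02  ]]
-4.282175724131502
-4.10475505991833
-5.838678719778276
-3.0802118067987667
[ 0.57037976 -0.03810129  0.02      ]
```

```bash
python3 - <<'E'
from workcell import bot
from h import *
C=np.array([.5705,-.037])
def tp(knob,off):
    a=np.radians(knob); return C+.026*np.array([np.cos(a),np.sin(a)])-off*np.array([-np.sin(a),np.cos(a)])
p=tp(93.3,.033); print(p); go(bot.get_obs(),[*p,.112],93.3)
E
```

```text
[ 0.60194862 -0.0091435 ]
pos [0.536  0.0357 0.206 ] yaw 89.76 q6 0.07 t 3.35 F [1.1 0.2 0.9]
shift [-0.445  0.662  0.939] roll -0.039
```

carry_out(moves=[[-0.2,0.33,0.2,0,-1],[-0.44,0.66,0.4,-0.04,-1],[-0.44,0.66,0.65,-0.04,-1],[-0.44,0.66,0.93,-0.04,-1],[-0.44,0.66,0.93,-0.04,-1],[-0.44,0.66,0.93,-0.04,-1]])

```text
clock: 3.95
eef_pos: [0.602, -0.0096, 0.1142]
tool_rot: [0.687, 0.727, -0.0, 0.0]
ft_force: [0.1, -0.3, 0.5]
grip_width: 0.0002
```

```bash
python3 - <<'E'
from workcell import bot,imaging
from h import *
go(bot.get_obs(),[.602,-.0091,.072],93.3)
cv2.imwrite('pics/w3.png',imaging.camera('wrist')[:,:,::-1])
E
```

```text
pos [ 0.602  -0.0096  0.1142] yaw 93.28 q6 -0.07 t 3.95 F [ 0.1 -0.3  0.5]
shift [0.005 0.    0.422] roll -0.0
```

View pics/w3.png

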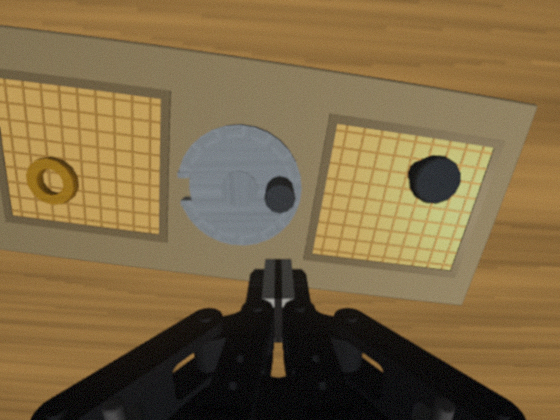

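The knob is at (280,193), in line with the fingertip at (278,262). I'll go down and then sweep.

carry_out(moves=[[0,0,0.2,0,-1],[0,0,0.42,0,-1],[0,0,0.42,0,-1],[0,0,0.42,0,-1]])

```text
clock: 4.4
eef_pos: [0.603, -0.0086, 0.0732]
tool_rot: [0.686, 0.728, 0.001, 0.001]
ft_force: [-0.6, -0.2, 0.2]
grip_width: -0.0001
```

```bash
cat >> h.py <<'E'
C=np.array([.5705,-.037])
def tp(knob,off):
    a=np.radians(knob); return C+.026*np.array([np.cos(a),np.sin(a)])-off*np.array([-np.sin(a),np.cos(a)])
E
python3 - <<'E'
from workcell import bot
from h import *
o=bot.get_obs(); go(o,o['eef_pos'],93.3); Rt=R.from_quat(o['tool_rot'])
# first approach to contact, then sweep
L=[(93.3,.026),(93.3,.0205)]+[(93.3+5*i,.020) for i in range(1,15)]
for k,f in L:
    s=Rt.inv().apply(np.r_[tp(k,f),o['eef_pos'][2]]-o['eef_pos'])/.1
    print(k,s.round(2),round(-(k-93.3)/90,3))
E
```

```text
pos [ 0.603  -0.0086  0.0732] yaw 93.38 q6 -0.07 t 4.4 F [-0.6 -0.2  0.2]
shift [0. 0. 0.] roll 0.001
93.3 [-0.   -0.08 -0.  ] -0.0
93.3 [-0.   -0.14 -0.  ] -0.0
98.3 [ 0.01 -0.16 -0.  ] -0.056
103.3 [ 0.03 -0.19 -0.  ] -0.111
108.3 [ 0.04 -0.21 -0.  ] -0.167
113.3 [ 0.05 -0.24 -0.  ] -0.222
118.3 [ 0.06 -0.27 -0.  ] -0.278
123.3 [ 0.06 -0.3  -0.  ] -0.333
128.3 [ 0.06 -0.33 -0.  ] -0.389
133.3 [ 0.06 -0.35 -0.  ] -0.444
138.3 [ 0.06 -0.38 -0.  ] -0.5
143.3 [ 0.06 -0.41 -0.  ] -0.556
148.3 [ 0.05 -0.44 -0.  ] -0.611
153.3 [ 0.04 -0.47 -0.  ] -0.667
158.3 [ 0.03 -0.49 -0.  ] -0.722
163.3 [ 0.01 -0.52 -0.  ] -0.778
```

carry_out(moves=[[0,-0.08,0,0,-1],[0,-0.13,0,0,-1],[0.01,-0.16,0,-0.056,-1],[0.03,-0.19,0,-0.111,-1],[0.04,-0.21,0,-0.167,-1],[0.05,-0.24,0,-0.222,-1],[0.06,-0.27,0,-0.278,-1],[0.06,-0.3,0,-0.333,-1],[0.06,-0.33,0,-0.389,-1],[0.06,-0.35,0,-0.444,-1],[0.06,-0.38,0,-0.5,-1],[0.06,-0.41,0,-0.556,-1],[0.05,-0.44,0,-0.611,-1],[0.04,-0.47,0,-0.667,-1],[0.03,-0.49,0,-0.722,-1],[0.01,-0.52,0,-0.778,-1],[0.01,-0.52,0,-0.778,-1],[0.01,-0.52,0,-0.778,-1]])

```text
clock: 6.2
eef_pos: [0.5506, -0.0103, 0.0723]
tool_rot: [0.145, 0.989, 0.0, 0.001]
ft_force: [-0.1, 1.3, 0.7]
grip_width: 0.0001
```

```bash
python3 - <<'E'
from workcell import bot,imaging
from h import *
o=bot.get_obs(); go(o,[*tp(175.8,.02),.0725],175.8)
for n in ('wrist','scene'): cv2.imwrite(f'pics/{n}4.png',imaging.camera(n)[:,:,::-1])
cv2.imwrite('pics/s4z.png',cv2.resize(cv2.imread('pics/scene4.png')[160:290,175:335],None,fx=4.5,fy=4.5,interpolation=2))
E
```

```text
pos [ 0.5506 -0.0103  0.0723] yaw 163.32 q6 -1.3 t 6.2 F [-0.1  1.3  0.7]
shift [ 0.03  -0.059 -0.003] roll -0.139
```

View pics/wrist4.png

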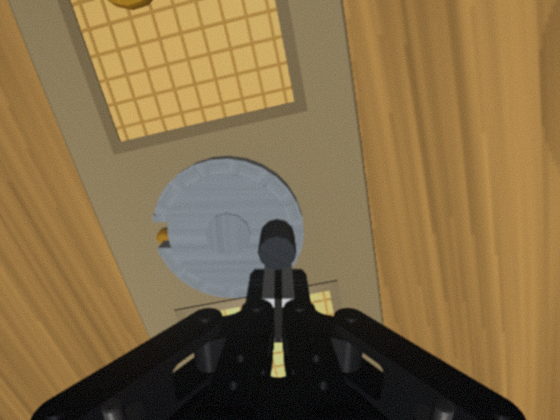

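View pics/s4z.png

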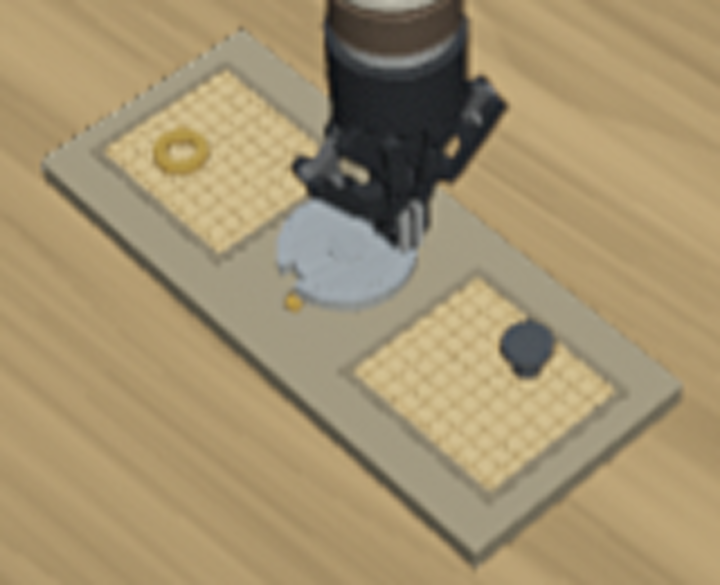

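```bash
python3 - <<'E'
from workcell import imaging
from h import *
im=cv2.imread('pics/wrist4.png'); cv2.imwrite('pics/w4z.png',cv2.resize(im[150:300,130:310],None,fx=4.4,fy=4,interpolation=2))
E
```

```text
(no output)
```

View pics/w4z.png

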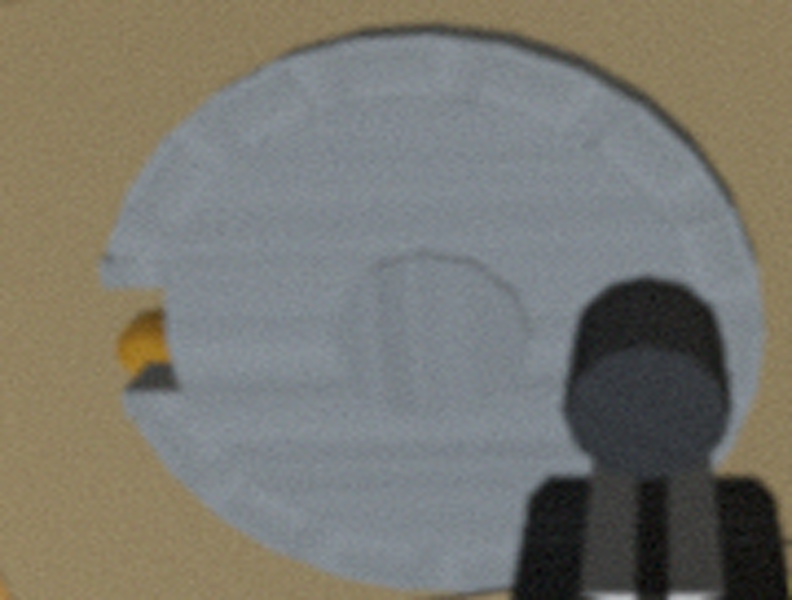

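```bash
python3 - <<'E'
from workcell import imaging
from h import *
m=imaging.camera_model('wrist')
q=lambda x,y:[[130+x/4.4,150+y/4]]
a=onz(m,q(103,287),.039)[0];b=onz(m,q(125,390),.039)[0];k=onz(m,q(648,412),.063)[0];p=onz(m,q(151,342),.025)[0]; ce=onz(m,q(438,335),.04)[0]
n=(a+b)/2
print('slot w',np.linalg.norm(a-b),'n',n,'k',k,np.degrees(np.arctan2(*(n-k)[[1,0]])),np.linalg.norm((n-k)[:2]))
print('pin',p,'boss',ce)
for c in (C,ce[:2],k[:2]+(n-k)[:2]*26/66): print(c,'notch',np.degrees(np.arctan2(*(n[:2]-c)[::-1])),'pin',np.degrees(np.arctan2(*(p[:2]-c)[::-1])),np.linalg.norm(p[:2]-c))
E
```

```text
slot w 0.014937675737066457 n [ 0.60775226 -0.04893791  0.039     ] k [ 0.54525589 -0.03180218  0.063     ] -15.332969901019915 0.06480300609561192
pin [ 0.61074353 -0.04305877  0.025     ] boss [ 0.56950801 -0.03867157  0.04      ]
[ 0.5705 -0.037 ] notch -17.76864686390576 pin -8.561736285771962 0.040697052526843976
[ 0.56950801 -0.03867157] notch -15.02630598893176 pin -6.073067011121479 0.04146824413144449
[ 0.56987567 -0.03855262] notch -15.332969901019911 pin -6.292108984646662 0.041115532338373076
```

```bash
python3 - <<'E'
from workcell import bot
from h import *
o=bot.get_obs();Rt=R.from_quat(o['tool_rot'])
for k in (166.8,170.2,173.5): print(k,(Rt.inv().apply(np.r_[tp(k,.02)-tp(163.3,.02),0])/.1).round(3),-(k-163.3)/90)
E
```

```text
166.8 [ 0.012 -0.016 -0.   ] -0.03888888888888889
170.2 [ 0.022 -0.033 -0.   ] -0.07666666666666641
173.5 [ 0.031 -0.049 -0.   ] -0.1133333333333332
```

carry_out(moves=[[0.01,-0.02,0,-0.04,-1],[0.02,-0.04,0,-0.08,-1],[0.025,-0.055,0,-0.113,-1],[0.025,-0.055,0,-0.113,-1],[0.025,-0.055,0,-0.113,-1]])

```text
clock: 6.8
eef_pos: [0.5461, -0.0151, 0.0713]
tool_rot: [0.057, 0.998, 0.0, -0.0]
ft_force: [0.1, 2.3, 1.8]
grip_width: -0.0003
```

```bash
python3 - <<'E'
from workcell import bot,imaging
from h import *
o=bot.get_obs(); go(o,o['eef_pos'])
import json; m=imaging.camera_model('wrist'); json.dump({k:np.array(v).tolist() for k,v in m.items()},open('w5.json','w'))
im=imaging.camera('wrist')[:,:,::-1]; cv2.imwrite('pics/w5.png',im); cv2.imwrite('pics/w5z.png',cv2.resize(im[150:300,130:310],None,fx=4,fy=4,interpolation=2))
E
```

```text
pos [ 0.5461 -0.0151  0.0713] yaw 173.5 q6 -1.49 t 6.8 F [0.1 2.3 1.8]
shift [0. 0. 0.] roll 0
```

View pics/w5z.png

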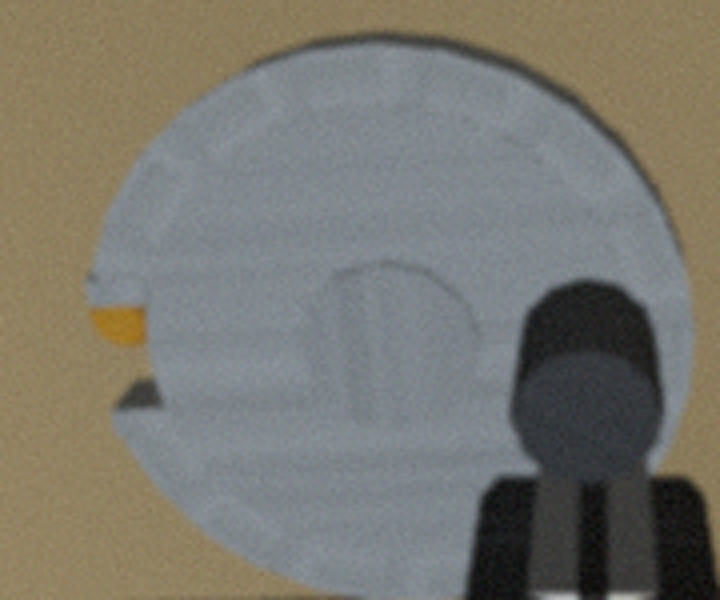

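```bash
python3 - <<'E'
from h import *
import json
m=json.load(open('w5.json')); m={k:np.array(v) if isinstance(v,list) else v for k,v in m.items()}
q=lambda x,y:[[130+x/4,150+y/4]]
a=onz(m,q(90,306),.039)[0];b=onz(m,q(115,410),.039)[0];k=onz(m,q(587,416),.063)[0];p=onz(m,q(123,315),.024)[0]
n=(a+b)/2; c=k[:2]+(n-k)[:2]*26/66
print(np.linalg.norm(a-b),n,k,p,c)
print('notch',np.degrees(np.arctan2(*(n-k)[[1,0]])),np.linalg.norm((n-k)[:2]),'pin',np.degrees(np.arctan2(*(p[:2]-c)[::-1])),np.linalg.norm(p[:2]-c))
# pin lower/left edges
for e in (q(120,348),q(90,318)): print(onz(m,e,.024)[0])
E
```

```text
0.015223955729272856 [ 0.60935191 -0.04059866  0.039     ] [ 0.54461102 -0.03703075  0.063     ] [ 0.61194291 -0.0410672   0.024     ] [ 0.570115   -0.03843629]
notch -3.1544135648685008 0.06483913000180958 pin -3.5990771785642584 0.04191056141929405
[ 0.61362396 -0.03601545  0.024     ]
[ 0.61686096 -0.04114899  0.024     ]
```

The notch and the pin are within about 1° of each other. I'll back off the knob, rise, move over the boss, and press.

carry_out(moves=[[0,0.1,0,0,-1],[0,0.2,0,0,-1],[0,0.2,-0.3,0,-1],[0,0.2,-0.6,0,-1],[0,0.2,-0.6,0,-1]])

```text
clock: 7.35
eef_pos: [0.5516, 0.0055, 0.1355]
tool_rot: [0.056, 0.998, 0.0, 0.004]
ft_force: [0.8, -0.1, 1.5]
grip_width: 0.0004
```

```bash
python3 - <<'E'
from workcell import bot,imaging
from h import *
o=bot.get_obs(); go(o,[.575,-.0388,.075],174)
m=imaging.camera_model('wrist')
im=imaging.camera('wrist')[:,:,::-1]; cv2.imwrite('pics/w6.png',im)
E
```

```text
pos [0.5516 0.0055 0.1355] yaw 173.61 q6 -1.45 t 7.35 F [ 0.8 -0.1  1.5]
shift [-0.277 -0.414  0.607] roll -0.004
```

View pics/w6.png

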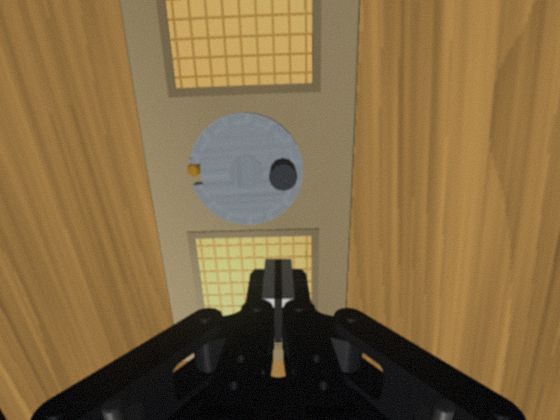

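The pin shows inside the notch at (194,171), and the rose has stayed put.

carry_out(moves=[[-0.14,-0.2,0,0,-1],[-0.28,-0.41,0,0,-1],[-0.28,-0.41,0,0,-1],[-0.28,-0.41,0.3,0,-1],[-0.28,-0.41,0.3,0,-1],[-0.28,-0.41,0.3,0,-1]])

```text
clock: 8.0
eef_pos: [0.5702, -0.0385, 0.1]
tool_rot: [0.056, 0.998, 0.0, -0.002]
ft_force: [-0.0, -0.1, 0.4]
grip_width: -0.0
```

```bash
python3 - <<'E'
from workcell import bot,imaging
from h import *
o=bot.get_obs(); go(o,[.575,-.0388,.070],174)
im=imaging.camera('wrist')[:,:,::-1]; cv2.imwrite('pics/w7.png',im)
E
```

```text
pos [ 0.5702 -0.0385  0.1   ] yaw 173.61 q6 -1.53 t 8.0 F [-0.  -0.1  0.4]
shift [-0.049  0.003  0.3  ] roll -0.004
```

View pics/w7.png

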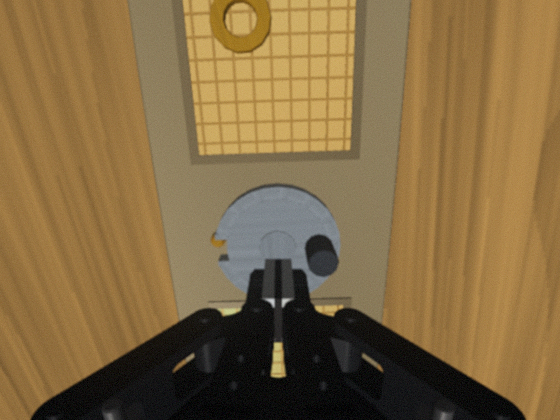

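carry_out(moves=[[-0.05,0,0,0,-1],[-0.05,0,0.2,0,-1],[-0.05,0,0.3,0,-1],[-0.05,0,0.33,0,-1],[-0.05,0,0.36,0,-1],[-0.05,0,0.39,0,-1],[-0.05,0,0.39,0,-1]])

```text
clock: 8.75
eef_pos: [0.5771, -0.0398, 0.0627]
tool_rot: [0.056, 0.998, 0.0, 0.0]
ft_force: [0.5, 0.7, 0.2]
grip_width: 0.0002
```

```bash
python3 - <<'E'
from workcell import bot,imaging
from h import *
o=bot.get_obs(); go(o,[.575,-.0388,.056],174)
im=imaging.camera('wrist')[:,:,::-1]; cv2.imwrite('pics/w8.png',im)
E
```

```text
pos [ 0.5771 -0.0398  0.0627] yaw 173.58 q6 -1.53 t 8.75 F [0.5 0.7 0.2]
shift [0.022 0.007 0.067] roll -0.005
```

View pics/w8.png

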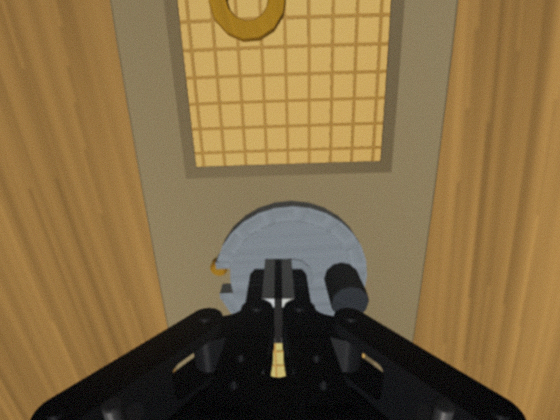

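carry_out(moves=[[0,0,0.03,0,-1],[0,0,0.05,0,-1],[0,0,0.05,0,-1]])

```text
clock: 9.1
eef_pos: [0.5771, -0.0398, 0.0576]
tool_rot: [0.056, 0.998, 0.0, 0.0]
ft_force: [0.4, -0.8, 3.7]
grip_width: 0.0002
```

carry_out(moves=[[0,0,0.02,0,-1],[0,0,0.04,0,-1],[0,0,0.04,0,-1],[0,0,0.04,0,-1]])

```text
clock: 9.5
eef_pos: [0.5772, -0.0398, 0.0549]
tool_rot: [0.056, 0.998, -0.0, 0.001]
ft_force: [-3.4, 0.3, 13.1]
grip_width: -0.0001
```

carry_out(moves=[[0,0,0.02,0,-1],[0,0,0.03,0,-1],[0,0,0.03,0,-1],[0,0,0.03,0,-1]])

```text
clock: 9.9
eef_pos: [0.5773, -0.0399, 0.0546]
tool_rot: [0.056, 0.998, -0.0, 0.002]
ft_force: [-9.1, 0.7, 28.3]
grip_width: -0.0002
```

```bash
python3 - <<'E'
from workcell import bot,imaging
from h import *
o=bot.get_obs(); go(o,[.575,-.0388,.056],174)
im=imaging.camera('wrist')[:,:,::-1]; cv2.imwrite('pics/w9.png',im)
im=imaging.camera('scene')[:,:,::-1]; cv2.imwrite('pics/s9z.png',cv2.resize(im[160:290,175:335],None,fx=4.5,fy=4.5,interpolation=2))
E
```

```text
pos [ 0.5773 -0.0399  0.0546] yaw 173.58 q6 -1.53 t 9.9 F [-9.1  0.7 28.3]
shift [ 0.024  0.008 -0.014] roll -0.005
```

View pics/w9.png

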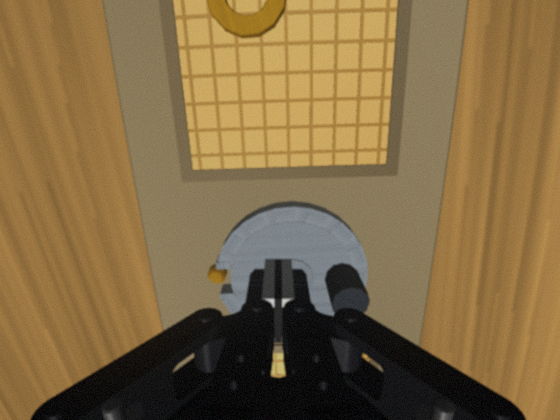

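View pics/s9z.png

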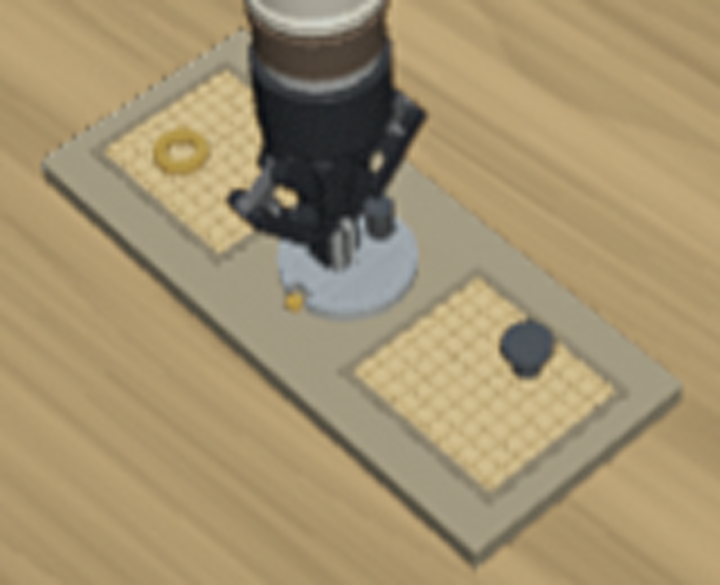

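The tip stopped hard at TCP z = 0.0546 m, about 9–10 mm below first contact, with 28 N on it. That fits being home. I'll retreat and check.

carry_out(moves=[[0,0,-0.1,0,-1],[0,0,-0.3,0,-1],[0,0,-0.6,0,-1],[0,0.4,-0.9,0,-1],[0,0.8,-0.9,0,-1],[0,0.8,-0.9,0,-1],[0,0.8,-0.9,0,-1]])

```text
clock: 10.7
eef_pos: [0.5852, 0.0406, 0.1394]
tool_rot: [0.055, 0.998, -0.0, -0.001]
ft_force: [-0.3, -1.6, -1.2]
grip_width: 0.0001
```

```bash
python3 - <<'E'
from workcell import bot,imaging
from h import *
o=bot.get_obs(); go(o,[.575,-.0388,.056],174)
m=imaging.camera_model('wrist')
im=imaging.camera('wrist')[:,:,::-1]; cv2.imwrite('pics/w10.png',im)
import json; json.dump({k:np.array(v).tolist() for k,v in m.items()},open('w10.json','w'))
cv2.imwrite('pics/w10z.png',cv2.resize(im[60:260,140:350],None,fx=3,fy=3,interpolation=2))
im=imaging.camera('scene')[:,:,::-1]; cv2.imwrite('pics/scene10.png',im);cv2.imwrite('pics/s10z.png',cv2.resize(im[160:290,175:335],None,fx=4.5,fy=4.5,interpolation=2))
cv2.imwrite('pics/top10.png',imaging.camera('top')[:,:,::-1])
E
```

```text
pos [0.5852 0.0406 0.1394] yaw 173.71 q6 -1.39 t 10.7 F [-0.3 -1.6 -1.2]
shift [ 0.013 -0.8    0.834] roll -0.003
```

View pics/w10z.png

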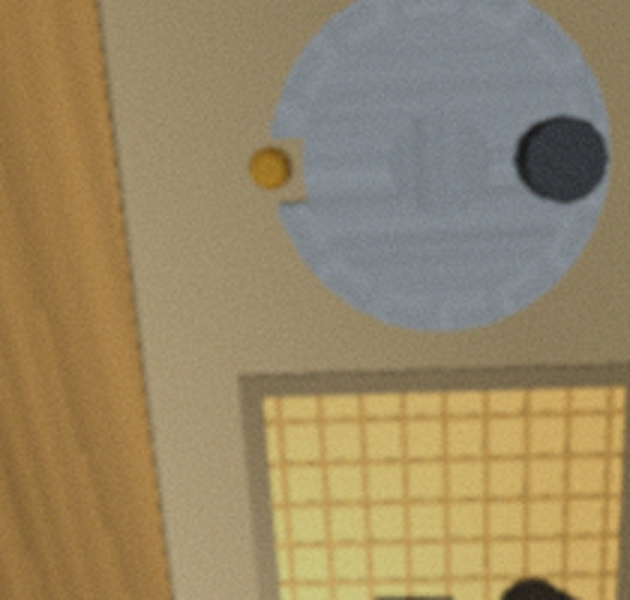

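View pics/s10z.png

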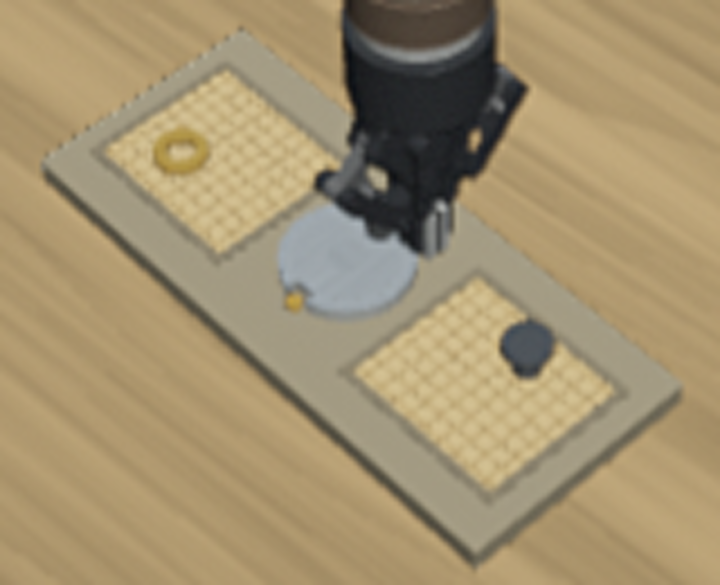

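The pin sits clean inside the notch (zoomed at 270,168). I'll move the arm clear and check the height by projecting the rim at home against half-home.

carry_out(moves=[[0,0.4,-0.4,0,-1],[0.3,0.8,-0.8,0,-1],[0.9,1,-1,0,-1],[0.9,1,-1,0,-1],[0.9,1,-1,0,-1]])

```text
clock: 11.35
eef_pos: [0.5057, 0.1501, 0.2425]
tool_rot: [0.055, 0.998, 0.001, 0.001]
ft_force: [1.6, -0.3, -0.2]
grip_width: 0.0002
```

```bash
python3 - <<'E'
from workcell import bot,imaging
from h import *
from scipy.optimize import minimize_scalar
o=bot.get_obs(); print(o['eef_pos'],o['ft_force'],o['clock'])
ms=imaging.camera_model('scene'); im=imaging.camera('scene')[:,:,::-1]; cv2.imwrite('pics/scene11.png',im)
cv2.imwrite('pics/s11z.png',cv2.resize(im[160:290,175:335],None,fx=4.5,fy=4.5,interpolation=2))
top=imaging.camera('top')[:,:,::-1]; cv2.imwrite('pics/top11.png',top)
def hullc(i):
    i=i.astype(int); k=((i[:,:,0]>i[:,:,2]+8)&(i[:,:,0]>100)).astype(np.uint8); z=np.zeros_like(k); z[195:236,230:272]=k[195:236,230:272]
    cs,_=cv2.findContours(z,0,1); c=cv2.convexHull(max(cs,key=cv2.contourArea))[:,0].astype(float); return c
for n in ('scene0','scene11'):
    c=hullc(cv2.imread(f'pics/{n}.png')); print(n,'bounds',c.min(0),c.max(0))
    for z in (.039,.037,.030):
        P=onz(ms,c,z)[:,:2]; A=np.c_[2*P,np.ones(len(P))]; s=np.linalg.lstsq(A,(P**2).sum(1),rcond=None)[0]; print('  z',z,s[:2].round(4))
for pt in ([.570,-.038,.039],[.570,-.038,.030]): print('proj',proj(ms,pt))
import json
m=json.load(open('w10.json')); m={k:np.array(v) if isinstance(v,list) else v for k,v in m.items()}
q=lambda x,y:[[140+x/3,60+y/3]]
a=onz(m,q(272,139),.030)[0];b=onz(m,q(281,204),.030)[0];p=onz(m,q(268,168),.028)[0]; n=(a+b)/2
print('slot',np.linalg.norm(a-b),n,p,'notch-pin mm',1e3*np.linalg.norm((n-p)[:2]))
E
```

```text
[0.50574991 0.15006368 0.24249349] [ 1.57611808 -0.31026477 -0.23380669] 11.35
scene0 bounds [237. 203.] [266. 226.]
  z 0.039 [ 0.5728 -0.0347]
  z 0.037 [ 0.5716 -0.0359]
  z 0.03 [ 0.5677 -0.04  ]
scene11 bounds [237. 206.] [266. 228.]
  z 0.039 [ 0.5777 -0.029 ]
  z 0.037 [ 0.5766 -0.0301]
  z 0.03 [ 0.5727 -0.0343]
proj [[251.26777934 213.22794689]]
proj [[251.41764142 215.44367401]]
slot 0.014827634169007608 [ 0.60906007 -0.04055744  0.03      ] [ 0.6112299  -0.04161369  0.028     ] notch-pin mm 2.413257525100223
```

View pics/s11z.png

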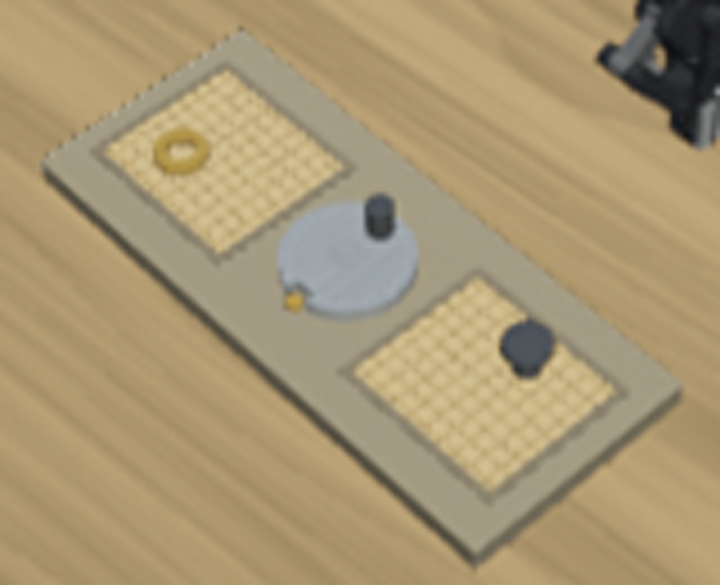

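View pics/top11.png

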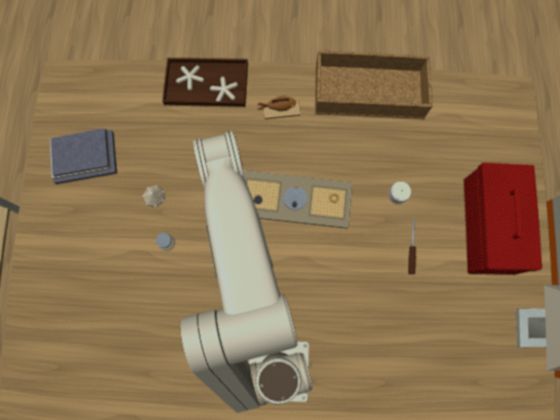

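With z = 0.030 the rim now fits centre (0.5727, −0.0343). At the start, z = 0.039 gave (0.5728, −0.0347), so the rose has dropped about 9 mm. The bystanders are at the same pixels as before, so I'm handing the job in.

```bash
python3 -c "
from workcell import order; print(order.job_done())"
```

```text
the job is handed in; nothing more can be done
None
```

I pushed the rose's knob round by about 83° with the closed fingertips until the notch stood over the pin. I then pressed on the boss until it stopped hard, at about 28 N, and took the hand away. The job was handed in at about 11.5 s, and no verdict was reported.

- **Height:** the scene camera's rim fit puts the disc's top at 30 mm, a drop of about 9 mm, which is fully home. The hard stop of the tool agrees with this to within about 1.5 mm.
- **Notch:** the wrist camera puts the notch mouth about 2.4 mm from the pin, of which about 1 mm is the pin standing 41 mm from the axis while the rim is at 40 mm. The limit is 4.5 mm, and the camera calibration is only good to about 2 mm.
- **Bystanders:** by eye, all six are where they started in the final pictures.
- **Disagreement:** two measures of the pin's direction differed slightly. The wrist camera gave −3.6° and the drawer front's edges gave −4.2°, but both lie within the play of the notch.

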